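Empty the barrel polisher into its catch tray

TASK

The brass castings in the barrel polisher are done. Slide its speed control right down to the zero stop first, then slowly ease the barrel over without jerking it (the lever with the black grip tilts it) until all six castings have slid out into the steel tray. Finally swing the empty barrel all the way back up to its working stop; leave the castings in the tray and do not disturb the other things on the bench.

Things in the scene. Friction and masses are not known exactly. Their poses are not given: they have to be found in the camera images.
- polisher: the bench barrel polisher, fixed. Origin on the bench straight below the barrel's hinge axis, midway between the cheek plates; x along that axis, away from the robot at yaw 0; z up. The barrel's mouth faces -y, the control box is at +y. Bed x +-125, y 20..280, top z 60 mm; cheeks and bearings x +-118, z to 245; control box x +-125, y 175..280, flat top z 100 mm
- tilt (a joint): tilt of the barrel, rad, about the hinge axis (level, along the polisher's x, 215 mm above the bench). 0 = at its stop in the working position, mouth 40 degrees above level; grows as the mouth swings down to the -y side, to 1.62 at the other stop, 53 degrees below level. Stiff: stays where it is left; 8 to 14 N at the lever grip turn it. The castings slide out above about 1.2
- lever_grip (a point): centre of the tilt lever's round black grip: a bar 22 mm thick, 60 mm long, parallel to the hinge axis, at polisher x -133..-193 mm (this point -160), on the robot's side of the cheeks; nothing stands beside it. It circles the hinge axis at 120 mm: at tilt 0 it is 85 mm above it and 85 mm to +y; at 0.785 straight above it; then it goes over to -y
- barrel_mouth (a point): centre of the barrel's open mouth, 118 mm from the hinge axis; moves with the tilt. The barrel is eight-sided, 150 mm across flats outside, 140 mm inside, 173 mm deep; its floor is 55 mm behind the hinge axis and the drive motor is behind that
- speed (a joint): position of the speed slider along its track on top of the control box, m. 0 = stopped, against its end stop at the -x (robot's) end of the track; 0.060 = full speed, at the +x end; it moves along the polisher's x axis and stays where it is left (about 1.5 N of friction)
- speed_top (a point): centre of the top of the slider's black grip, 127.5 mm above the bench. The grip is 14 mm along the track (polisher x), 26 mm across, and solid to 20 mm below this point; the panel is 27.5 mm below it. At speed 0 it is at polisher x = -98, y = 228 mm
- tray: open steel catch tray, 270 (x) x 250 (y) x 50 mm high, walls and floor 4 mm, loose on the bench on the polisher's -y side with one edge under the barrel's mouth; about 0.8 kg. Origin at the centre of its underside, z up
- casting0: a square brass boss, a plate 26 x 26 x 11 mm with a low dome, 15.5 mm high in all, about 60 g; origin at the centre of its underside; one of the six castings that start in the barrel
- casting1: a brass ball finial: a foot 20 x 20 x 10 mm with a ball 19 mm in diameter on it, 30 mm high, about 55 g; origin at the centre of its underside; one of the six castings that start in the barrel
- casting2: an L-shaped brass corner mount, legs 28 and 26 mm long, 20 mm wide, 9 mm thick, about 65 g; origin at the centre of its underside; one of the six castings that start in the barrel
- casting3: a square brass boss, a plate 26 x 26 x 11 mm with a low dome, 15.5 mm high in all, about 60 g; origin at the centre of its underside; one of the six castings that start in the barrel
- casting4: a brass ball finial: a foot 20 x 20 x 10 mm with a ball 19 mm in diameter on it, 30 mm high, about 55 g; origin at the centre of its underside; one of the six castings that start in the barrel
- casting5: an L-shaped brass corner mount, legs 28 and 26 mm long, 20 mm wide, 9 mm thick, about 65 g; origin at the centre of its underside; one of the six castings that start in the barrel
- figure: bystander: a gilt brass figure on a square plinth, 66 x 66 mm, 178 mm high; origin at the centre of its underside
- bottle: bystander: an amber bottle, 60 mm in diameter, 150 mm high; origin at the centre of its underside
- barrel_lid: bystander: the barrel's round grey lid lying on the bench, 164 mm in diameter, 35 mm high with its knob; origin at the centre of its underside

How it is judged:
By the outcome, as a careful person would: the job done as asked, in the order asked, and still so for the second after the job is handed in, with the robot touching nothing.
It also fails if it takes over 51 s, if anything falls off the work surface, if the arm or the gripper's body presses on something with over 40 N, if the wrist force passes 120 N, or if a joint passes its speed limit or range.

ROBOT

A 6-joint arm with a two-finger parallel gripper is mounted at the origin on the work surface. World frame = base frame: x ahead of the robot, y to its left, z up, the work surface at z = 0. Lengths are in mm, angles in rad, forces in N, time in s.
With the tool pointing down it reaches from about 350 to 975 mm from the base axis. Payload 7.1 kg.
Tool frame: the origin (TCP) lies on the front face of the gripper's body, between the roots of the fingers; the fingertips stand 80 mm ahead of it and the grasp point (between the pads) lies 61 mm ahead of it; z points along the fingers, y is the line along which they close (so a half turn about z gives the same grasp; the last joint's range is limited). The gripper opens to 88 mm and grips with 3 to 60 N. Pads are 20 mm wide; open, the fingers measure 115 mm over their backs; the gripper's body (75 mm by 178 mm) begins 61 mm behind the grasp point.
Start: joints at [-1.26, 0.423, 1.63, -0, 1.089, -0.019], TCP at [202.426, -591.295, 302.675] pointing down, gripper open.
Joint ranges: [-3, 3], [-0.9, 2.11], [0.09, 2.58], [-1.31, 4.45], [0.11, 2.69], [-2.54, 2.54]. Speed limits (rad/s): [2.39, 2.39, 3.01, 3.14, 3.14, 3.14].

INTERFACE

Orientations are given as a rotation vector (axis times angle).
In Python, from workcell import readout, vision, close_job gives the robot as it stands.
- The arm moves only by the tool servo_tool, never from a script. Its argument "plan" is a list that holds one entry, the list of rows, each a list of 7 numbers: the gripper command: -1 is fully open, 1 is shut, values between are in proportion, then the shift along the world's x, y, z in units of 40 mm (1.0 is 40 mm), then the turn, a rotation vector about the world's x, y, z in units of 5 degrees (1.0 is 5 degrees). A call has 1 to 5 rows; each row shifts and turns the commanded pose from where the row before left it; what a row does not reach is not made up. A row lasts 1/12 s, in which the tool goes at most 41.7 mm and 7.16 degrees, less where a joint would pass 70% of its speed; a pose out of reach is approached as far as the arm can. A call is refused whole if a number of a shift passes 1 or a number of a turn 1, either way. A call with a gripper value outside its range is refused whole. The fingers move at their own pace and stop on an object; the grip force is fixed at half the most. Time passes only in rows, so rows that do not move let the fingers close. It gives the time, the measured TCP pose, the force, the opening and the grip force at its end, in the units of the state.
- readout.get_obs(): the state, without advancing time (a new reading comes with each control period).
- vision.get_image(name): name is "scene" or "top" or "wrist"; returns the picture (384x512x3 uint8, red, green, blue); there is no depth.
- vision.camera_params(name): a dict with "fx", "fy", "cx", "cy" (pixels), "D" ([k1, k2, p1, p2, k3] as OpenCV has them; the pictures are not rectified), "rvec" (rotation vector, rad) and "tvec" (3), from world to camera coordinates, as OpenCV has them; the wrist camera has in their place "hand_eye" (4x4, takes a point from camera to tool coordinates, whose origin is the TCP and whose axes are the flange's). Camera axes: x right, y down, z forward; pixel columns grow to the right and rows downward; lengths in mm; the calibration is good to about 2 mm. A picture is of the moment at which its call begins: read the wrist's pose just before it. camera_params takes no time and is no camera call.
- close_job(): hands the job in; it is judged then, once.
The state is a dict: "t": time; "qpos": joint angles; "qvel": joint speeds; "joint_torque": joint torques, N m; "ee_pos": TCP position; "orientation": TCP orientation; "ft_force": force on the tool from outside, world axes, zero at the start; "moment": the same for the moment, N m; "width": finger opening in mm; "grasp_force": force on a finger pad.
Only numpy, scipy, OpenCV 4.12 (cv2) and the standard library are available. Lean on these libraries where they do the work, as an engineer would, in place of code of your own. Each camera call takes 0.05 s, during which the arm holds its last target. There are 200 camera calls.

## Working session

There is one attempt and no reset: what is moved stays moved. The work goes in short steps, Python scripts to look and compute and a tool call to move; the robot and the scene stay as the last step left them, time stands still between calls to the robot, and variables do not carry over. Pictures are saved under pics/ and viewed, at most 10 in all, crops included, and the job is handed in when it is done.

Besides the shell and the picture viewer there is one more tool, called after "Emit:" in YAML: its name, and indented under it one key for each argument. servo_tool: Moves the arm, as the interface text tells. Its arguments: {"type":"object","properties":{"plan":{"type":"array"}},"required":["plan"]}

```bash
mkdir -p pics
cat > h.py <<'E'
import numpy as np,cv2
from workcell import readout,vision,close_job
def cam(n):
    p=vision.camera_params(n);K=np.array([[p['fx'],0,p['cx']],[0,p['fy'],p['cy']],[0,0,1.]])
    return p,K,np.array(p['D'],float)
def ray(n,uv):
    p,K,D=cam(n);u=cv2.undistortPoints(np.array([[uv]],float),K,D)[0,0];d=np.r_[u,1]
    if 'hand_eye' in p:
        o=readout.get_obs();R=cv2.Rodrigues(np.array(o['orientation'],float))[0];H=np.array(p['hand_eye'])
        return R@H[:3,3]+o['ee_pos'],R@H[:3,:3]@d
    R=cv2.Rodrigues(np.array(p['rvec'],float))[0];return -R.T@np.array(p['tvec'],float),R.T@d
def onz(n,uv,z):
    o,d=ray(n,uv);return o+d*(z-o[2])/d[2]
def proj(n,X):
    p,K,D=cam(n);return cv2.projectPoints(np.array(X,float).reshape(-1,3),np.array(p['rvec'],float),np.array(p['tvec'],float),K,D)[0][:,0]
def snap(n,f,s=1):
    im=vision.get_image(n)[:,:,::-1];cv2.imwrite(f'pics/{f}.png',cv2.resize(im,None,fx=s,fy=s));return im
E
python3 - <<'E'
from h import *
a=snap('scene','s0',1.5);b=snap('top','t0',1.5)
for n in('scene','top'):print(n,ray(n,(256,192)))
print(readout.get_obs())
E
```

```text
scene (array([1234.2089889 , -283.86212545,  971.87642578]), array([-0.635591  ,  0.2949393 , -0.71352506]))
top (array([ 467.09659085,   29.36301248, 1275.81995472]), array([ 0.05566139, -0.00978078, -0.99856122]))
{'t': 0.1, 'qpos': array([-1.25997385e+00,  4.23748189e-01,  1.63062128e+00, -5.92727661e-06,
        1.08860791e+00, -1.90110222e-02]), 'qvel': array([-0.00028448, -0.00097318, -0.00205589, -0.00096215,  0.00093975,
        0.00061816]), 'joint_torque': array([-1.70308180e-03, -5.45614922e+01, -2.74324733e+01,  6.44608727e-02,
        1.88227231e-02, -1.65923160e-05]), 'ee_pos': array([ 202.32231271, -590.9221825 ,  301.9864683 ]), 'orientation': array([-3.09761622e+00, -5.15535400e-01,  3.24253152e-04]), 'ft_force': array([-1.20917278, -0.39790543,  0.54297404]), 'moment': array([-0.01370128,  0.01231471,  0.03091117]), 'grasp_force': 0.0, 'width': 87.7432170150672}
```

View pics/s0.png

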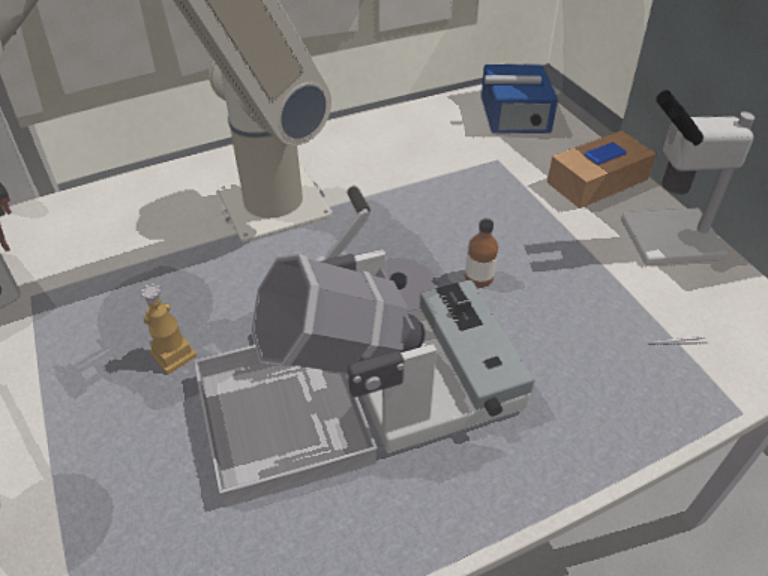

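View pics/t0.png

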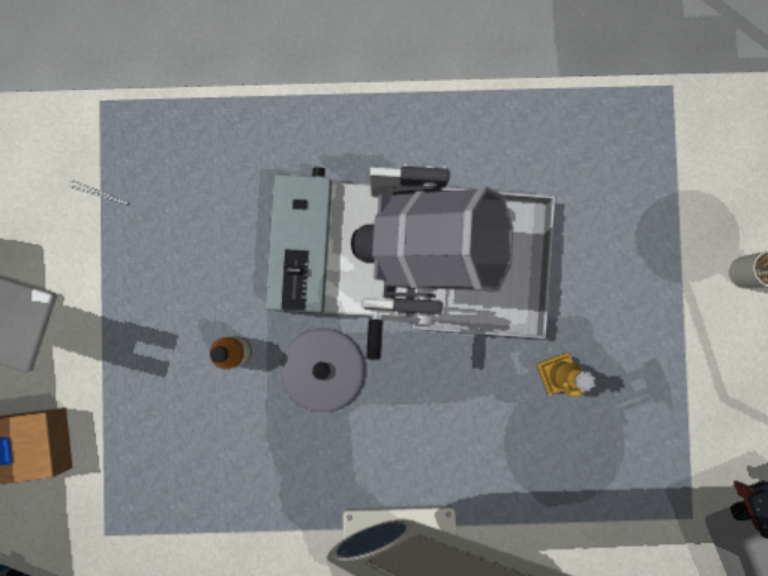

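The scene and top views show the control box top at about (300,245) in the enlarged top view, with the slider track at (296,280), and the lever grip at (374,338). The tray is at (500,265), the lid at (322,370), the bottle at (228,352) and the figure at (565,375).

Run:
```python
from h import *
b=cv2.imread('pics/t0.png');s=cv2.imread('pics/s0.png')
print(b[230,310],b[230,350],b[160,310])
px={'c++':(275,177),'c+-':(330,178),'c--':(324,313),'c-+':(268,310)}
P={k:onz('top',np.array(v)/1.5,100) for k,v in px.items()}
for k,v in P.items():print(k,v.round(1))
A=np.array([(125,280),(125,175),(-125,175),(-125,280)],float);B=np.array([v[:2] for v in P.values()])
M,_=cv2.estimateAffinePartial2D(A,B);
print(M, 'yaw',np.arctan2(M[1,0],M[0,0]),'scale',np.hypot(M[1,0],M[0,0]))
yaw=np.arctan2(M[1,0],M[0,0]);R=np.array([[np.cos(yaw),-np.sin(yaw)],[np.sin(yaw),np.cos(yaw)]])
o=(B-A@R.T).mean(0);print('origin',o)
print('grip',onz('top',(374/1.5,338/1.5),300),'pred',R@[-160,85]+o)
print('top grip px pred',proj('top',[*(R@[-160,85]+o),300])*1.5,'scene',proj('scene',[*(R@[-160,85]+o),300])*1.5)
for sp in(0,.03,.06):
  X=[*(R@[-98+1000*sp,228]+o),127.5];print(sp,np.round(X,1),proj('top',X)*1.5,proj('scene',X)*1.5)
c1=cv2.resize(b[220:330,250:340],None,fx=4,fy=4);c2=cv2.resize(s[270:380,410:520],None,fx=4,fy=4)
cv2.imwrite('pics/c.png',np.hstack([c1,c2]))
```

```text
[144 142 131] [180 183 179] [136 128 123]
c++ [742.  211.8 100. ]
c+- [737.3 111.  100. ]
c-- [490.2 128.2 100. ]
c-+ [498.6 229.8 100. ]
[[ 9.74329370e-01  7.42689333e-02  5.99347437e+02]
 [-7.42689333e-02  9.74329370e-01 -5.18689197e+01]] yaw -0.07607857463069069 scale 0.9771558709820555
origin [599.75205945 -56.63219231]
grip [446.51168555  37.02467492 300.        ] pred [446.67531464  40.28277143]
top grip px pred [[371.83518088 337.95280563]] scene [[360.9104903  203.92042987]]
0 [519.4 178.2 127.5] [[294.16913591 297.13965894]] [[449.79244825 282.58243695]]
0.03 [549.3 175.9 127.5] [[295.06127714 280.3095131 ]] [[456.81733968 293.8383656 ]]
0.06 [579.2 173.6 127.5] [[295.95256675 263.51437357]] [[464.06519411 305.46721897]]
```

View pics/c.png

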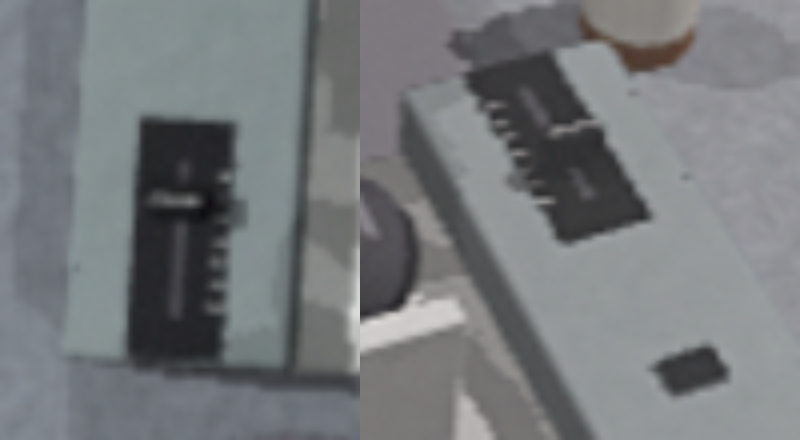

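The crop shows the slider's top mark at crop (175,200) in the left half and (577,128) in the right half. Both put the speed at about 0.05, with the slider near world (568,174). I'll lift first, then travel over the polisher.

Emit:
servo_tool:
  plan:
    - [[-1,0,0,0.94,0,0,0],[-1,0,0,0.94,0,0,0],[-1,0,0,0.94,0,0,0],[-1,0,0,0.94,0,0,0],[-1,0.435,0.91,0,0,0,0.64]]

```text
t: 0.52
ee_pos: [219.1, -560.5, 461.0]
orientation: [3.07, 0.594, 0.001]
ft_force: [1.2, 0.6, 0.3]
width: 87.8
grasp_force: 0.0
```

Emit:
servo_tool:
  plan:
    - [[-1,0.435,0.91,0,0,0,0.64],[-1,0.435,0.91,0,0,0,0.64],[-1,0.435,0.91,0,0,0,0.64],[-1,0.435,0.91,0,0,0,0.64],[-1,0.435,0.91,0,0,0,0.64]]

```text
t: 0.93
ee_pos: [307.0, -370.9, 452.8]
orientation: [-2.968, -1.028, 0.0]
ft_force: [1.3, -0.4, 0.9]
width: 87.8
grasp_force: 0.0
```

Emit:
servo_tool:
  plan:
    - [[-1,0.435,0.91,0,0,0,0.64],[-1,0.435,0.91,0,0,0,0.64],[-1,0.435,0.91,0,0,0,0.64],[-1,0.435,0.91,0,0,0,0.64],[-1,0.435,0.91,0,0,0,0.64]]

```text
t: 1.35
ee_pos: [394.0, -189.0, 453.0]
orientation: [-2.796, -1.432, -0.0]
ft_force: [0.9, -1.5, 0.3]
width: 87.9
grasp_force: 0.0
```

Emit:
servo_tool:
  plan:
    - [[-1,0.435,0.91,0,0,0,0.64],[-1,0.435,0.91,0,0,0,0.64],[-1,0.435,0.91,0,0,0,0.64],[-1,0.435,0.91,0,0,0,0.64],[-1,0.435,0.91,0,0,0,0.64]]

```text
t: 1.77
ee_pos: [481.0, -6.8, 453.0]
orientation: [2.569, 1.808, -0.0]
ft_force: [0.3, -0.1, 0.0]
width: 88.1
grasp_force: 0.0
```

Emit:
servo_tool:
  plan:
    - [[-1,0.435,0.91,0,0,0,0.64],[-1,0.435,0.91,0,0,0,0.64],[-1,0.435,0.91,0,0,0,0.64],[-1,0.435,0.91,0,0,0,0.64],[-1,0.435,0.91,0,0,0,0.64]]

```text
t: 2.18
ee_pos: [568.1, 175.2, 452.7]
orientation: [-2.292, -2.148, 0.001]
ft_force: [0.6, -0.4, 0.3]
width: 88.0
grasp_force: 0.0
```

Emit:
servo_tool:
  plan:
    - [[-1,0,0,-0.95,0,0,0],[-1,0,0,-0.95,0,0,0],[-1,0,0,-0.95,0,0,0],[-1,0,0,-0.95,0,0,0],[-1,0,0,0,0,0,0]]

```text
t: 2.6
ee_pos: [563.9, 172.2, 293.4]
orientation: [-2.291, -2.141, 0.019]
ft_force: [-0.8, -1.0, -1.6]
width: 88.0
grasp_force: 0.0
```

Run:
```python
from h import *
o=readout.get_obs();print(o['ee_pos'],o['orientation'])
im=snap('wrist','w0',1.5)
p,K,D=cam('wrist');H=np.array(p['hand_eye']);print(H.round(2))
R=cv2.Rodrigues(o['orientation'])[0]
for x in(500,520,540,560,580):
  X=np.array([x,174.5+(568-x)*.073,127.5]);c=H[:3,:3].T@(R.T@(X-o['ee_pos'])-H[:3,3])
  print(x,cv2.projectPoints(c.reshape(1,3),np.zeros(3),np.zeros(3),K,D)[0].ravel()*1.5)
```

```text
[563.90664899 172.1669601  293.40762972] [-2.29090916 -2.14063671  0.0189214 ]
[[ 0.000e+00 -9.600e-01 -2.900e-01  8.050e+01]
 [ 1.000e+00  0.000e+00  0.000e+00  3.000e-02]
 [-0.000e+00 -2.900e-01  9.600e-01 -8.207e+01]
 [ 0.000e+00  0.000e+00  0.000e+00  1.000e+00]]
500 [284.05046727 288.22184236]
520 [315.93825753 288.5043188 ]
540 [347.84395533 288.78724939]
560 [379.78352443 289.07077737]
580 [411.77308353 289.35504736]
```

View pics/w0.png

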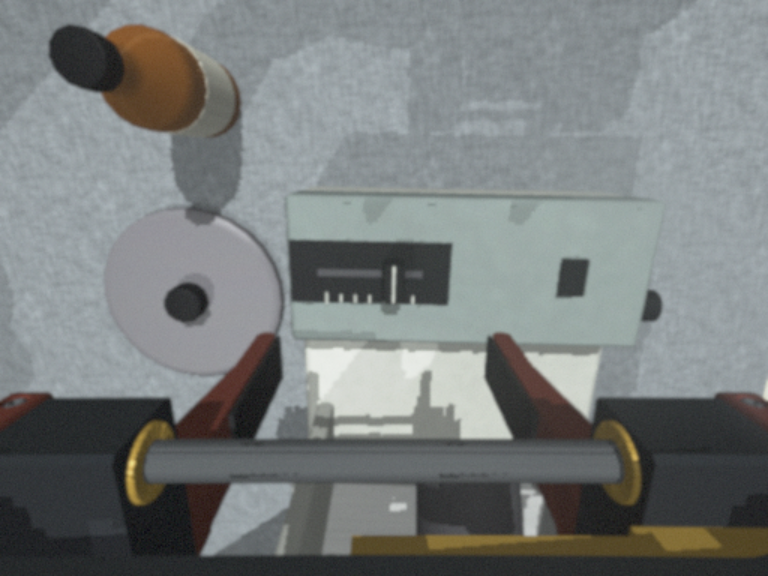

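The wrist view shows the slider's white mark at (393,285), with the fingers straddling it. That puts it at world (568,177), so I'll descend and grip.

Emit:
servo_tool:
  plan:
    - [[-1,0,0.04,-0.9,0,0,0],[-1,0,0,-0.9,0,0,0],[-1,0,0,-0.6,0,0,0],[-0.5,0,0,-0.3,0,0,0],[-0.5,0,0,0,0,0,0]]

```text
t: 3.07
ee_pos: [567.9, 174.6, 192.7]
orientation: [-2.295, -2.144, 0.002]
ft_force: [-0.3, -0.6, -0.8]
width: 77.9
grasp_force: 0.0
```

Emit:
servo_tool:
  plan:
    - [[0,0,0,0,0,0,0],[0.3,0,0,0,0,0,0],[0.5,0,0,0,0,0,0],[1,0,0,0,0,0,0],[1,0,0,0,0,0,0]]

```text
t: 3.48
ee_pos: [568.3, 174.9, 194.3]
orientation: [2.295, 2.144, 0.003]
ft_force: [-0.3, -0.1, -0.1]
width: 44.4
grasp_force: 0.0
```

Emit:
servo_tool:
  plan:
    - [[1,0,0,0,0,0,0],[1,0,0,0,0,0,0],[1,0,0,0,0,0,0],[1,0,0,0,0,0,0],[1,0,0,0,0,0,0]]

```text
t: 3.9
ee_pos: [567.9, 174.7, 193.0]
orientation: [-2.296, -2.144, -0.0]
ft_force: [0.2, -0.4, 0.5]
width: 14.0
grasp_force: 30.0
```

Emit:
servo_tool:
  plan:
    - [[1,-0.2,0.015,0,0,0,0],[1,-0.2,0.015,0,0,0,0],[1,-0.2,0.015,0,0,0,0],[1,-0.2,0.015,0,0,0,0],[1,-0.2,0.015,0,0,0,0]]

```text
t: 4.32
ee_pos: [526.8, 178.1, 193.1]
orientation: [-2.296, -2.144, -0.001]
ft_force: [3.1, 4.4, -3.0]
width: 13.9
grasp_force: 30.0
```

Emit:
servo_tool:
  plan:
    - [[1,-0.05,0.004,0,0,0,0],[1,-0.05,0.004,0,0,0,0],[1,-0.05,0.004,0,0,0,0],[1,0,0,0,0,0,0],[1,0,0,0,0,0,0]]

```text
t: 4.73
ee_pos: [522.2, 178.5, 193.0]
orientation: [2.296, 2.144, 0.002]
ft_force: [2.5, 5.4, -5.1]
width: 14.1
grasp_force: 30.0
```

Emit:
servo_tool:
  plan:
    - [[1,-0.04,0.003,0,0,0,0],[1,-0.04,0.003,0,0,0,0],[1,-0.04,0.003,0,0,0,0],[1,0,0,0,0,0,0],[1,0,0,0,0,0,0]]

```text
t: 5.15
ee_pos: [521.1, 178.6, 193.1]
orientation: [2.291, 2.141, 0.012]
ft_force: [18.1, 1.0, -18.4]
width: 13.8
grasp_force: 30.0
```

The force rose to 18 N at x=521, so the slider is on its stop. I'll release it, rise while turning 90°, and go above the lever grip at about (445,39,300).

Emit:
servo_tool:
  plan:
    - [[-0.2,0,0,0,0,0,0],[-0.2,0,0,0,0,0,0],[-0.2,0,0,0,0,0,0],[-0.2,0,0,0,0,0,0],[-0.2,0,0,0.3,0,0,0]]

```text
t: 5.57
ee_pos: [515.4, 177.9, 203.6]
orientation: [-2.294, -2.144, 0.007]
ft_force: [-0.5, -0.4, 0.3]
width: 43.6
grasp_force: 0.0
```

Emit:
servo_tool:
  plan:
    - [[-1,0,0,0.95,0,0,0],[-1,0,0,0.95,0,0,1],[-1,0,0,0.95,0,0,1],[-1,0,0,0.95,0,0,1],[-1,0,0,0.95,0,0,1]]

```text
t: 5.98
ee_pos: [516.2, 178.3, 398.0]
orientation: [1.883, 2.515, -0.0]
ft_force: [0.6, 1.5, -0.5]
width: 77.0
grasp_force: 0.0
```

Emit:
servo_tool:
  plan:
    - [[-1,0,0,0.95,0,0,1],[-1,-0.13,-0.25,0,0,0,1],[-1,-0.13,-0.25,0,0,0,1],[-1,-0.13,-0.25,0,0,0,1],[-1,-0.13,-0.25,0,0,0,1]]

```text
t: 6.4
ee_pos: [495.3, 138.0, 434.3]
orientation: [1.293, 2.862, 0.0]
ft_force: [0.2, 0.4, -0.3]
width: 88.0
grasp_force: 0.0
```

Emit:
servo_tool:
  plan:
    - [[-1,-0.13,-0.25,0,0,0,1],[-1,-0.13,-0.25,0,0,0,1],[-1,-0.13,-0.25,0,0,0,1],[-1,-0.13,-0.25,0,0,0,1],[-1,-0.13,-0.25,0,0,0,1]]

```text
t: 6.82
ee_pos: [469.3, 88.0, 434.0]
orientation: [0.643, 3.075, -0.0]
ft_force: [-0.3, -0.5, 0.8]
width: 88.1
grasp_force: 0.0
```

Emit:
servo_tool:
  plan:
    - [[-1,-0.13,-0.25,0,0,0,1],[-1,-0.13,-0.25,0,0,0,1],[-1,-0.13,-0.25,0,0,0,1],[-1,-0.13,-0.25,0,0,0,1],[-1,-0.13,-0.25,0,0,0,0]]

```text
t: 7.23
ee_pos: [443.3, 38.0, 433.8]
orientation: [0.102, 3.14, -0.0]
ft_force: [-0.3, 0.5, -0.1]
width: 87.6
grasp_force: 0.0
```

Run:
```python
from h import *
o=readout.get_obs();print(o['ee_pos'],o['orientation'],o['qpos'])
snap('wrist','w1',1);snap('scene','s1',1)
p,K,D=cam('wrist');H=np.array(p['hand_eye'])
R=cv2.Rodrigues(o['orientation'])[0]
for X in([445,39,300],[475,37,300],[415,41,300]):
  c=H[:3,:3].T@(R.T@(np.array(X)-o['ee_pos'])-H[:3,3])
  print(X,cv2.projectPoints(c.reshape(1,3),np.zeros(3),np.zeros(3),K,D)[0].ravel(),proj('scene',X))
a=cv2.imread('pics/w1.png');b=cv2.imread('pics/s1.png')
cv2.imwrite('pics/c1.png',np.vstack([cv2.resize(a,(400,300)),cv2.resize(b,(400,300))]))
b=cv2.imread('pics/s1.png')
cv2.imwrite('pics/c1.png',np.hstack([a[:, :],cv2.resize(b[170:270,260:336],(288,384))]))
```

```text
[443.29826683  37.98747    433.8367925 ] [ 1.01635636e-01  3.13964485e+00 -3.63875803e-04] [ 5.88679507e-02  3.15222586e-03  1.85559827e+00 -2.69442616e-04
  1.28256138e+00 -1.44713103e+00]
[445, 39, 300] [256.94484103 209.95517275] [[239.84939818 135.69767807]]
[475, 37, 300] [256.81421547 242.43413596] [[244.06685809 142.99832006]]
[415, 41, 300] [257.08649259 174.91218458] [[235.7903158  128.67500457]]
```

View pics/c1.png

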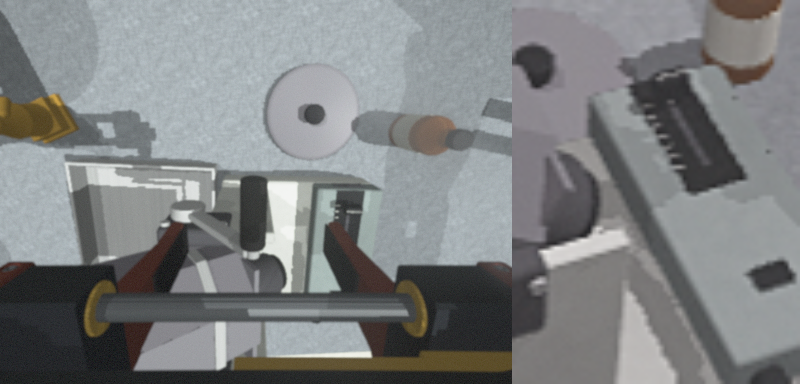

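The wrist view shows the black lever bar at columns 241–267, rows 177–250, so its centre is near (448,36.5,300). The slider is at the near end of its track. I'll descend and grip the bar.

Emit:
servo_tool:
  plan:
    - [[-1,0,-0.03,-0.7,0,0,0],[-1,0,0,-0.7,0,0,0],[-0.5,0,0,-0.43,0,0,0],[0,0,0,0,0,0,0],[0.3,0,0,0,0,0,0]]

```text
t: 7.75
ee_pos: [444.1, 37.6, 359.8]
orientation: [-0.109, -3.138, 0.0]
ft_force: [-0.2, 0.6, 0.8]
width: 71.4
grasp_force: 0.0
```

Emit:
servo_tool:
  plan:
    - [[0.4,0,0,0,0,0,0],[0.4,0,0,0,0,0,0],[0.4,0,0,0,0,0,0],[0.6,0,0,0,0,0,0],[1,0,0,0,0,0,0]]

```text
t: 8.17
ee_pos: [444.4, 37.4, 360.5]
orientation: [0.107, 3.139, 0.0]
ft_force: [-0.2, -0.9, 0.9]
width: 37.9
grasp_force: 0.0
```

Emit:
servo_tool:
  plan:
    - [[1,0,0,0,0,0,0],[1,0,0,0,0,0,0]]

```text
t: 8.33
ee_pos: [444.3, 37.3, 360.1]
orientation: [0.107, 3.139, -0.0]
ft_force: [-0.5, -6.6, 1.4]
width: 24.6
grasp_force: 4.7
```

```bash
python3 -c "
import numpy as np
t=np.linspace(0,1.62,16);a=np.pi/4+t
y=120*np.cos(a);z=120*np.sin(a)
for i in range(15):
  dy=(y[i+1]-y[i])/200;print(round(t[i+1],3),'row',np.round([.073*dy,.997*dy,(z[i+1]-z[i])/200],4),'end',np.round([444+.073*(y[i+1]-85),36.7+.997*(y[i+1]-85),276+z[i+1]],1))
"
```

```text
0.108 row [-0.0035 -0.0481  0.0433] end [443.3  26.9 369.5]
0.216 row [-0.0038 -0.0524  0.0378] end [442.5  16.5 377.1]
0.324 row [-0.0041 -0.0562  0.0319] end [441.7   5.2 383.5]
0.432 row [-0.0043 -0.0593  0.0257] end [440.8  -6.6 388.6]
0.54 row [-0.0045 -0.0617  0.0191] end [439.9 -19.  392.4]
0.648 row [-0.0046 -0.0634  0.0123] end [439.  -31.7 394.9]
0.756 row [-0.0047 -0.0643  0.0054] end [438.1 -44.5 395.9]
0.864 row [-0.0047 -0.0646 -0.0016] end [437.1 -57.4 395.6]
0.972 row [-0.0047 -0.064  -0.0086] end [436.2 -70.2 393.9]
1.08 row [-0.0046 -0.0627 -0.0154] end [435.3 -82.8 390.8]
1.188 row [-0.0044 -0.0607 -0.0221] end [434.4 -94.9 386.4]
1.296 row [-0.0042 -0.058  -0.0286] end [ 433.5 -106.5  380.7]
1.404 row [-0.004  -0.0546 -0.0347] end [ 432.7 -117.4  373.8]
1.512 row [-0.0037 -0.0505 -0.0404] end [ 432.  -127.5  365.7]
1.62 row [-0.0034 -0.0459 -0.0456] end [ 431.3 -136.7  356.6]
```

Emit:
servo_tool:
  plan:
    - [[1,0,0,0,0,0,0],[1,-0.001,-0.012,0.011,0,0,0],[1,-0.002,-0.024,0.022,0,0,0],[1,-0.003,-0.036,0.033,0,0,0],[1,-0.0035,-0.048,0.043,0,0,0]]

```text
t: 8.75
ee_pos: [443.8, 33.0, 362.7]
orientation: [-0.108, -3.139, -0.003]
ft_force: [7.9, 2.6, -17.9]
width: 21.0
grasp_force: 30.1
```

Emit:
servo_tool:
  plan:
    - [[1,-0.0035,-0.048,0.043,0,0,0],[1,-0.0035,-0.048,0.043,0,0,0],[1,-0.0035,-0.048,0.043,0,0,0],[1,-0.004,-0.052,0.038,0,0,0],[1,-0.004,-0.052,0.038,0,0,0]]

```text
t: 9.17
ee_pos: [442.9, 23.1, 370.6]
orientation: [-0.108, -3.138, -0.003]
ft_force: [7.6, 2.8, -16.2]
width: 21.6
grasp_force: 30.1
```

Emit:
servo_tool:
  plan:
    - [[1,-0.004,-0.052,0.038,0,0,0],[1,-0.004,-0.052,0.038,0,0,0],[1,-0.004,-0.054,0.035,0,0,0],[1,-0.004,-0.056,0.032,0,0,0],[1,-0.004,-0.056,0.032,0,0,0]]

```text
t: 9.58
ee_pos: [442.1, 12.6, 377.5]
orientation: [-0.109, -3.138, -0.004]
ft_force: [8.1, 4.9, -20.9]
width: 21.4
grasp_force: 30.1
```

Emit:
servo_tool:
  plan:
    - [[1,-0.004,-0.056,0.032,0,0,0],[1,-0.004,-0.056,0.032,0,0,0],[1,-0.004,-0.058,0.029,0,0,0],[1,-0.004,-0.059,0.026,0,0,0],[1,-0.004,-0.059,0.026,0,0,0]]

```text
t: 10.0
ee_pos: [441.2, 1.5, 383.3]
orientation: [-0.109, -3.138, -0.006]
ft_force: [5.8, 8.2, -16.2]
width: 21.6
grasp_force: 30.1
```

Emit:
servo_tool:
  plan:
    - [[1,-0.004,-0.059,0.026,0,0,0],[1,-0.004,-0.059,0.026,0,0,0],[1,-0.0045,-0.061,0.022,0,0,0],[1,-0.0045,-0.062,0.019,0,0,0],[1,-0.0045,-0.062,0.019,0,0,0]]

```text
t: 10.42
ee_pos: [440.2, -10.2, 388.0]
orientation: [-0.108, -3.137, -0.008]
ft_force: [5.3, 9.6, -13.6]
width: 21.7
grasp_force: 30.1
```

Emit:
servo_tool:
  plan:
    - [[1,-0.0045,-0.062,0.019,0,0,0],[1,-0.0045,-0.062,0.017,0,0,0],[1,-0.0045,-0.063,0.013,0,0,0],[1,-0.0045,-0.063,0.012,0,0,0],[1,-0.0045,-0.063,0.012,0,0,0]]

```text
t: 10.83
ee_pos: [439.2, -22.2, 391.5]
orientation: [-0.108, -3.137, -0.01]
ft_force: [2.0, 14.0, -6.8]
width: 21.4
grasp_force: 30.0
```

Emit:
servo_tool:
  plan:
    - [[1,-0.0045,-0.063,0.01,0,0,0],[1,-0.0045,-0.064,0.008,0,0,0],[1,-0.0045,-0.064,0.006,0,0,0],[1,-0.0045,-0.064,0.005,0,0,0],[1,-0.0045,-0.064,0.003,0,0,0]]

```text
t: 11.25
ee_pos: [438.2, -34.5, 393.7]
orientation: [-0.108, -3.137, -0.012]
ft_force: [-3.6, 15.7, 2.9]
width: 21.5
grasp_force: 30.0
```

Emit:
servo_tool:
  plan:
    - [[1,-0.0045,-0.064,0.002,0,0,0],[1,-0.0045,-0.064,0,0,0,0],[1,-0.0045,-0.064,-0.001,0,0,0],[1,-0.0045,-0.064,-0.003,0,0,0],[1,-0.0045,-0.064,-0.004,0,0,0]]

```text
t: 11.67
ee_pos: [437.2, -47.2, 394.6]
orientation: [-0.108, -3.138, -0.012]
ft_force: [-5.7, 15.5, 11.3]
width: 21.5
grasp_force: 30.0
```

Emit:
servo_tool:
  plan:
    - [[1,-0.0045,-0.064,-0.004,0,0,0],[1,-0.0045,-0.064,-0.005,0,0,0],[1,-0.0045,-0.064,-0.007,0,0,0],[1,-0.0045,-0.064,-0.008,0,0,0],[1,-0.0045,-0.064,-0.009,0,0,0]]

```text
t: 12.08
ee_pos: [436.6, -60.2, 393.3]
orientation: [-0.108, -3.139, -0.011]
ft_force: [-5.7, 15.1, 12.5]
width: 21.2
grasp_force: 30.0
```

Emit:
servo_tool:
  plan:
    - [[1,-0.0045,-0.064,-0.01,0,0,0],[1,-0.0045,-0.063,-0.011,0,0,0],[1,-0.0045,-0.063,-0.013,0,0,0],[1,-0.0045,-0.063,-0.014,0,0,0],[1,-0.0045,-0.063,-0.016,0,0,0]]

```text
t: 12.5
ee_pos: [435.9, -73.0, 390.8]
orientation: [-0.108, -3.139, -0.01]
ft_force: [-4.6, 13.1, 10.4]
width: 21.4
grasp_force: 30.0
```

Emit:
servo_tool:
  plan:
    - [[1,-0.0045,-0.062,-0.017,0,0,0],[1,-0.0045,-0.061,-0.018,0,0,0],[1,-0.0045,-0.061,-0.02,0,0,0],[1,-0.0045,-0.06,-0.021,0,0,0],[1,-0.0045,-0.06,-0.022,0,0,0]]

```text
t: 12.92
ee_pos: [435.1, -85.3, 386.8]
orientation: [-0.108, -3.14, -0.01]
ft_force: [-4.1, 12.3, 10.6]
width: 21.5
grasp_force: 30.0
```

Emit:
servo_tool:
  plan:
    - [[1,-0.0035,-0.05,-0.02,0,0,0],[1,-0.003,-0.04,-0.017,0,0,0],[1,-0.002,-0.033,-0.014,0,0,0],[1,-0.002,-0.033,-0.015,0,0,0],[1,-0.002,-0.033,-0.015,0,0,0]]

```text
t: 13.33
ee_pos: [434.6, -92.9, 383.5]
orientation: [-0.109, -3.14, -0.009]
ft_force: [-3.4, 11.9, 9.0]
width: 21.4
grasp_force: 30.0
```

Emit:
servo_tool:
  plan:
    - [[1,-0.002,-0.033,-0.015,0,0,0],[1,-0.002,-0.033,-0.016,0,0,0],[1,-0.002,-0.033,-0.016,0,0,0],[1,-0.002,-0.033,-0.017,0,0,0],[1,-0.002,-0.033,-0.017,0,0,0]]

```text
t: 13.75
ee_pos: [434.1, -99.6, 380.2]
orientation: [-0.108, -3.139, -0.009]
ft_force: [-2.9, 13.8, 5.5]
width: 21.3
grasp_force: 30.0
```

Emit:
servo_tool:
  plan:
    - [[1,-0.002,-0.032,-0.018,0,0,0],[1,-0.002,-0.032,-0.018,0,0,0],[1,-0.002,-0.032,-0.018,0,0,0],[1,-0.002,-0.032,-0.019,0,0,0],[1,-0.002,-0.031,-0.019,0,0,0]]

```text
t: 14.17
ee_pos: [433.7, -106.1, 376.4]
orientation: [-0.108, -3.139, -0.009]
ft_force: [-3.3, 10.4, 8.1]
width: 21.5
grasp_force: 30.0
```

Emit:
servo_tool:
  plan:
    - [[1,-0.002,-0.031,-0.019,0,0,0],[1,-0.002,-0.031,-0.02,0,0,0],[1,-0.002,-0.031,-0.02,0,0,0],[1,-0.002,-0.03,-0.02,0,0,0],[1,-0.002,-0.03,-0.021,0,0,0]]

```text
t: 14.58
ee_pos: [433.3, -112.1, 372.3]
orientation: [-0.109, -3.139, -0.009]
ft_force: [-2.9, 11.5, 7.9]
width: 21.4
grasp_force: 30.0
```

Emit:
servo_tool:
  plan:
    - [[1,-0.002,-0.03,-0.021,0,0,0],[1,-0.002,-0.03,-0.021,0,0,0],[1,-0.002,-0.03,-0.022,0,0,0],[1,-0.002,-0.029,-0.022,0,0,0],[1,-0.002,-0.029,-0.022,0,0,0]]

```text
t: 15.0
ee_pos: [432.8, -118.1, 368.0]
orientation: [-0.108, -3.139, -0.009]
ft_force: [-3.1, 11.3, 7.9]
width: 21.4
grasp_force: 30.0
```

Emit:
servo_tool:
  plan:
    - [[1,-0.002,-0.029,-0.022,0,0,0],[1,-0.002,-0.029,-0.023,0,0,0],[1,-0.002,-0.028,-0.023,0,0,0],[1,-0.002,-0.028,-0.023,0,0,0],[1,-0.002,-0.028,-0.024,0,0,0]]

```text
t: 15.42
ee_pos: [432.4, -123.7, 363.3]
orientation: [-0.109, -3.139, -0.009]
ft_force: [-2.3, 11.6, 9.2]
width: 21.5
grasp_force: 30.0
```

Emit:
servo_tool:
  plan:
    - [[1,-0.002,-0.028,-0.024,0,0,0],[1,-0.002,-0.027,-0.024,0,0,0],[1,-0.002,-0.027,-0.025,0,0,0],[1,-0.002,-0.026,-0.025,0,0,0],[1,-0.002,-0.026,-0.025,0,0,0]]

```text
t: 15.83
ee_pos: [432.0, -129.0, 358.5]
orientation: [-0.109, -3.139, -0.009]
ft_force: [-5.3, 20.5, 21.5]
width: 21.8
grasp_force: 30.0
```

Emit:
servo_tool:
  plan:
    - [[1,-0.002,-0.024,-0.023,0,0,0],[1,-0.001,-0.018,-0.018,0,0,0],[1,-0.001,-0.012,-0.012,0,0,0],[1,0,-0.006,-0.006,0,0,0],[1,0,0,0,0,0,0]]

```text
t: 16.25
ee_pos: [432.0, -129.4, 358.4]
orientation: [0.109, 3.14, 0.016]
ft_force: [-9.3, 27.8, 31.8]
width: 21.1
grasp_force: 29.9
```

Run:
```python
from h import *
a=snap('top','t2',1);b=snap('scene','s2',1)
cv2.imwrite('pics/c2.png',np.hstack([cv2.resize(a[100:250,240:400],(400,375)),cv2.resize(b[170:340,110:290],(397,375))]))
```

```text
(no output)
```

View pics/c2.png

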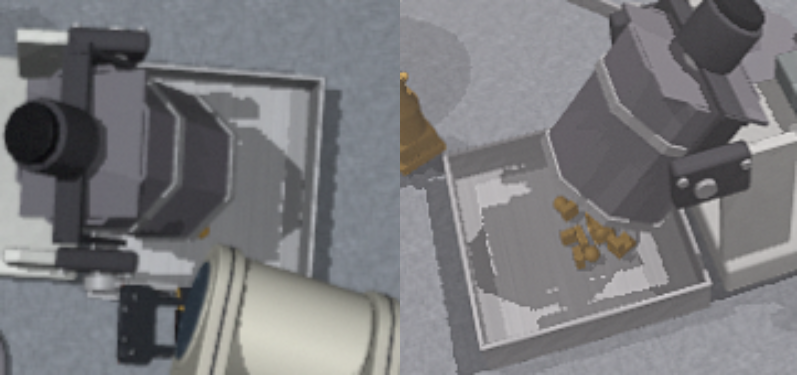

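The barrel is at its lower stop, and brass castings lie in the tray around crop (595,240) of the scene view. I'll zoom in to count them.

Emit:
servo_tool:
  plan:
    - [[1,0,0.04,0.03,0,0,0],[1,0,0.02,0.02,0,0,0],[1,0,0,0,0,0,0],[1,0,0,0,0,0,0],[1,0,0,0,0,0,0]]

```text
t: 16.77
ee_pos: [432.0, -128.9, 358.5]
orientation: [-0.108, -3.139, -0.009]
ft_force: [-3.5, 12.9, 11.6]
width: 21.4
grasp_force: 30.0
```

Run:
```python
from h import *
b=snap('scene','s3',1)
cv2.imwrite('pics/c3.png',cv2.resize(b[245:300,170:235],None,fx=10,fy=10,interpolation=cv2.INTER_CUBIC))
```

```text
(no output)
```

View pics/c3.png

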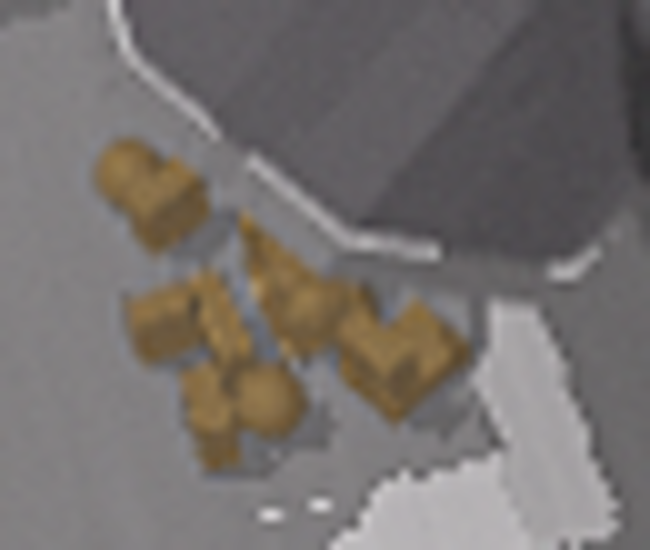

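I can count five or six castings, including finials at (150,190) and (265,395), but the barrel lip may hide one. I'll swing back smoothly to half way and look again.

Emit:
servo_tool:
  plan:
    - [[1,0.001,0.017,0.015,0,0,0],[1,0.003,0.035,0.03,0,0,0],[1,0.004,0.052,0.045,0,0,0],[1,0.005,0.069,0.06,0,0,0],[1,0.005,0.069,0.06,0,0,0]]

```text
t: 17.23
ee_pos: [432.6, -122.1, 365.5]
orientation: [-0.107, -3.138, 0.003]
ft_force: [-1.0, -7.0, -8.6]
width: 20.8
grasp_force: 30.0
```

Emit:
servo_tool:
  plan:
    - [[1,0.005,0.069,0.057,0,0,0],[1,0.005,0.075,0.052,0,0,0],[1,0.005,0.075,0.052,0,0,0],[1,0.005,0.075,0.052,0,0,0],[1,0.005,0.075,0.05,0,0,0]]

```text
t: 17.65
ee_pos: [433.7, -108.9, 377.5]
orientation: [-0.106, -3.139, 0.01]
ft_force: [-3.9, -15.8, 3.1]
width: 21.2
grasp_force: 30.1
```

Emit:
servo_tool:
  plan:
    - [[1,0.006,0.081,0.046,0,0,0],[1,0.006,0.081,0.044,0,0,0],[1,0.006,0.081,0.044,0,0,0],[1,0.006,0.081,0.042,0,0,0],[1,0.007,0.1,0.042,0,0,0]]

```text
t: 18.07
ee_pos: [435.0, -93.5, 388.1]
orientation: [0.106, 3.139, -0.017]
ft_force: [-12.9, -22.7, 20.1]
width: 21.5
grasp_force: 30.1
```

Emit:
servo_tool:
  plan:
    - [[1,0.007,0.1,0.04,0,0,0],[1,0.007,0.1,0.036,0,0,0],[1,0.007,0.1,0.034,0,0,0],[1,0.007,0.1,0.03,0,0,0],[1,0.007,0.106,0.024,0,0,0]]

```text
t: 18.48
ee_pos: [438.3, -72.6, 395.8]
orientation: [0.106, 3.133, -0.014]
ft_force: [-4.1, -15.9, 18.8]
width: 21.4
grasp_force: 30.0
```

Emit:
servo_tool:
  plan:
    - [[1,0.007,0.106,0.02,0,0,0],[1,0.007,0.106,0.016,0,0,0],[1,0.006,0.08,0.01,0,0,0],[1,0.004,0.05,0.004,0,0,0],[1,0.002,0.03,0,0,0,0]]

```text
t: 18.9
ee_pos: [439.6, -56.8, 397.7]
orientation: [0.106, 3.132, -0.01]
ft_force: [-3.1, -11.9, 18.6]
width: 21.3
grasp_force: 30.0
```

Run:
```python
from h import *
b=snap('scene','s4',1)
c1=cv2.resize(b[240:300,165:240],(400,320),interpolation=cv2.INTER_CUBIC)
c2=cv2.resize(b[150:300,120:300],(384,320))
cv2.imwrite('pics/c4.png',np.hstack([c1,c2]))
```

```text
(no output)
```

View pics/c4.png

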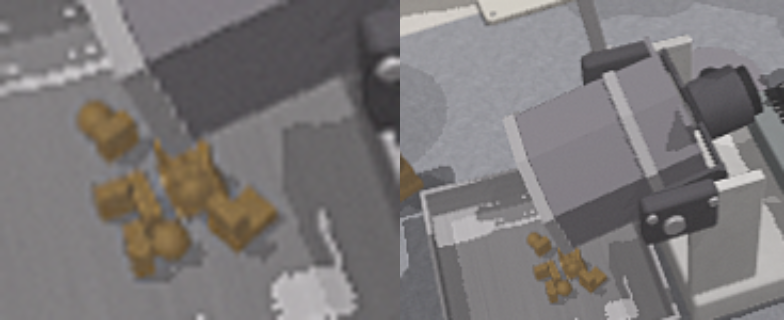

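Both crops show the castings in the tray, but I still can't tell whether there are five or six, as two may overlap in the middle group. I'll finish the swing to the working stop and then check with the wrist camera.

Emit:
servo_tool:
  plan:
    - [[1,0.002,0.03,0.001,0,0,0],[1,0.004,0.06,0.003,0,0,0],[1,0.006,0.083,0,0,0,0],[1,0.007,0.1,-0.003,0,0,0],[1,0.007,0.104,-0.008,0,0,0]]

```text
t: 19.37
ee_pos: [440.9, -41.5, 397.5]
orientation: [0.107, 3.131, -0.009]
ft_force: [-1.4, -11.1, 16.0]
width: 20.8
grasp_force: 30.0
```

Emit:
servo_tool:
  plan:
    - [[1,0.007,0.104,-0.01,0,0,0],[1,0.007,0.104,-0.014,0,0,0],[1,0.007,0.104,-0.018,0,0,0],[1,0.007,0.104,-0.02,0,0,0],[1,0.007,0.1,-0.026,0,0,0]]

```text
t: 19.78
ee_pos: [442.7, -20.1, 393.9]
orientation: [0.107, 3.131, -0.006]
ft_force: [0.7, -6.5, 19.6]
width: 21.0
grasp_force: 30.0
```

Emit:
servo_tool:
  plan:
    - [[1,0.007,0.1,-0.029,0,0,0],[1,0.007,0.1,-0.032,0,0,0],[1,0.007,0.096,-0.036,0,0,0],[1,0.007,0.096,-0.039,0,0,0],[1,0.007,0.096,-0.042,0,0,0]]

```text
t: 20.2
ee_pos: [444.4, 0.0, 386.8]
orientation: [0.107, 3.13, -0.003]
ft_force: [2.3, -5.0, 17.3]
width: 21.5
grasp_force: 30.0
```

Emit:
servo_tool:
  plan:
    - [[1,0.007,0.092,-0.045,0,0,0],[1,0.007,0.092,-0.048,0,0,0],[1,0.006,0.09,-0.052,0,0,0],[1,0.006,0.088,-0.056,0,0,0],[1,0.006,0.088,-0.058,0,0,0]]

```text
t: 20.62
ee_pos: [445.9, 18.6, 376.5]
orientation: [0.107, 3.129, -0.001]
ft_force: [4.2, -1.5, 13.6]
width: 21.3
grasp_force: 30.0
```

Emit:
servo_tool:
  plan:
    - [[1,0.006,0.085,-0.06,0,0,0],[1,0.005,0.075,-0.056,0,0,0],[1,0.004,0.06,-0.048,0,0,0],[1,0.004,0.05,-0.042,0,0,0],[1,0.003,0.04,-0.035,0,0,0]]

```text
t: 21.03
ee_pos: [447.0, 31.3, 366.7]
orientation: [0.107, 3.129, 0.001]
ft_force: [3.0, 0.3, 16.5]
width: 21.2
grasp_force: 30.0
```

Emit:
servo_tool:
  plan:
    - [[1,0.003,0.04,-0.036,0,0,0],[1,0.003,0.04,-0.037,0,0,0],[1,0.003,0.04,-0.038,0,0,0],[1,0,0,0,0,0,0],[1,0,0,0,0,0,0]]

```text
t: 21.45
ee_pos: [447.5, 36.4, 362.0]
orientation: [0.107, 3.129, 0.002]
ft_force: [5.4, 1.6, 11.7]
width: 21.1
grasp_force: 30.0
```

Emit:
servo_tool:
  plan:
    - [[1,0.002,0.03,-0.03,0,0,0],[1,0.002,0.03,-0.03,0,0,0],[1,0.002,0.03,-0.03,0,0,0],[1,0,0,0,0,0,0],[1,0,0,0,0,0,0]]

```text
t: 21.87
ee_pos: [447.8, 40.0, 358.5]
orientation: [0.107, 3.129, 0.002]
ft_force: [5.9, 2.9, 12.5]
width: 21.5
grasp_force: 30.0
```

Emit:
servo_tool:
  plan:
    - [[1,0.002,0.03,-0.03,0,0,0],[1,0.002,0.03,-0.03,0,0,0],[1,0,0,0,0,0,0],[1,0,0,0,0,0,0]]

```text
t: 22.2
ee_pos: [447.9, 42.3, 356.0]
orientation: [0.107, 3.129, 0.002]
ft_force: [6.0, 1.1, 11.8]
width: 21.7
grasp_force: 30.0
```

Emit:
servo_tool:
  plan:
    - [[1,0.002,0.03,-0.03,0,0,0],[1,0.002,0.03,-0.03,0,0,0],[1,0.002,0.03,-0.03,0,0,0],[1,0,0,0,0,0,0],[1,0,0,0,0,0,0]]

```text
t: 22.62
ee_pos: [448.2, 44.7, 353.6]
orientation: [0.107, 3.129, -0.003]
ft_force: [0.3, -7.3, 23.4]
width: 21.3
grasp_force: 30.0
```

Run:
```python
from h import *
a=snap('top','t5',1);b=snap('scene','s5',1)
t0=cv2.resize(cv2.imread('pics/t0.png'),(512,384));s0=cv2.resize(cv2.imread('pics/s0.png'),(512,384))
# compare barrel region then/now
f=lambda im,r:cv2.resize(im[r[0]:r[1],r[2]:r[3]],(390,290))
rt=(110,230,220,380);rs=(160,260,160,290)
cv2.imwrite('pics/c5.png',np.vstack([np.hstack([f(t0,rt),f(s0,rs)]),np.hstack([f(a,rt),f(b,rs)])]))
```

```text
(no output)
```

View pics/c5.png

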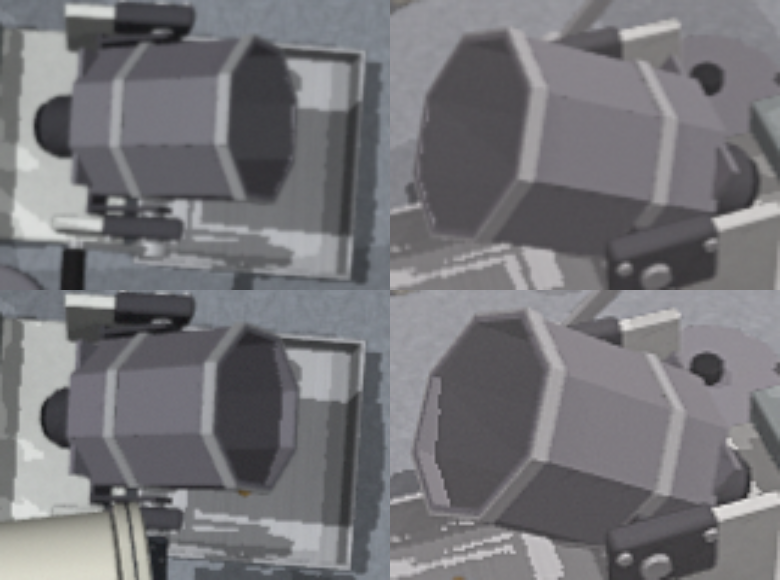

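Comparing before (upper row) and now (lower row), the mouth points higher than at the start, so the barrel did not begin on its stop. The y travel since the lower stop (173.9 mm) matches the full stroke, and the force is rising. One more nudge will confirm it.

Emit:
servo_tool:
  plan:
    - [[1,0.001,0.025,-0.025,0,0,0],[1,0.001,0.025,-0.025,0,0,0],[1,0,0,0,0,0,0],[1,0,0,0,0,0,0]]

```text
t: 23.05
ee_pos: [448.4, 45.0, 352.8]
orientation: [0.105, 3.128, -0.009]
ft_force: [-3.1, -19.3, 36.3]
width: 21.6
grasp_force: 30.0
```

The force is 36 N with almost no movement, so the barrel is on its stop. I'll release and rise clear.

Emit:
servo_tool:
  plan:
    - [[-0.3,0,0,0,0,0,0],[-0.3,0,0,0,0,0,0],[-0.3,0,0,0,0,0,0],[-0.3,0,0,0,0,0,0],[-0.3,0,0,0.1,0,0,0]]

```text
t: 23.47
ee_pos: [444.1, 47.6, 350.0]
orientation: [-0.107, -3.138, 0.0]
ft_force: [-0.2, -0.3, -0.1]
width: 51.1
grasp_force: 0.0
```

Emit:
servo_tool:
  plan:
    - [[-0.3,0,0,0.4,0,0,0],[-0.3,0,0,0.8,0,0,0],[-0.3,0,0,0.95,0,0,0],[-0.3,0,0,0.95,0,0,0],[-0.3,0,0,0,0,0,0]]

```text
t: 23.88
ee_pos: [446.8, 47.9, 481.9]
orientation: [0.106, 3.129, 0.002]
ft_force: [1.4, -0.1, 1.0]
width: 57.0
grasp_force: 0.0
```

Run:
```python
from h import *
def brass(im):
    h=cv2.cvtColor(im,cv2.COLOR_BGR2HSV);return cv2.inRange(h,(8,110,50),(30,255,255))
im=snap('scene','s6');m=brass(im);m[:, :150]=0;m[:230]=0;m[310:]=0;m[:,250:]=0
n,l,st,c=cv2.connectedComponentsWithStats(m)
for i in range(1,n):
    if st[i,4]>8: print(st[i],c[i].round(1),onz('scene',c[i],10).round(0))
print(np.round(readout.get_obs()['qpos'],2))
```

```text
[180 259  10  11  53] [184.4 263.3] [ 538. -169.   10.]
[194 265  22  22 185] [203.1 274.7] [ 592. -137.   10.]
[183 273  17  16  97] [192.2 281.1] [ 599. -169.   10.]
[ 0.08 -0.03  1.79  0.    1.37 -1.42]
```

The castings are near (590,-155), partly under the mouth. I'll move the wrist camera to the -y side of the barrel to see all of them.

Emit:
servo_tool:
  plan:
    - [[1,0.12,-0.99,0,0,0,0],[1,0.12,-0.99,0,0,0,0],[1,0.12,-0.99,0,0,0,0],[1,0.12,-0.99,0,0,0,0],[1,0.12,-0.99,0,0,0,0]]

```text
t: 24.35
ee_pos: [468.2, -152.0, 473.5]
orientation: [-0.106, -3.138, -0.001]
ft_force: [0.4, -0.8, -0.1]
width: 27.2
grasp_force: 0.0
```

Emit:
servo_tool:
  plan:
    - [[1,0.12,-0.99,0,0,0,0],[1,0.12,-0.99,0,0,0,0],[1,0.12,-0.99,0,0,0,0],[1,0.12,-0.99,0,0,0,0],[1,0,0,0,0,0,0]]

```text
t: 24.77
ee_pos: [487.8, -314.2, 472.3]
orientation: [-0.113, -3.137, 0.001]
ft_force: [-0.5, 0.0, -0.5]
width: 0.4
grasp_force: 0.0
```

Emit:
servo_tool:
  plan:
    - [[1,0,0,-0.9,0,0,0],[1,0,0,-0.9,0,0,0],[1,0,0,-0.9,0,0,0],[1,0,0,0,0,0,0],[1,0,0,0,0,0,0]]

```text
t: 25.18
ee_pos: [487.0, -308.1, 364.6]
orientation: [-0.106, -3.135, -0.005]
ft_force: [1.0, 0.2, 1.0]
width: 0.5
grasp_force: 0.0
```

Run:
```python
from h import *
o=readout.get_obs();w=snap('wrist','w7')
p,K,D=cam('wrist');H=np.array(p['hand_eye']);R=cv2.Rodrigues(o['orientation'])[0]
c=H[:3,:3].T@(R.T@(np.array([580,-155,10])-o['ee_pos'])-H[:3,3])
u=cv2.projectPoints(c.reshape(1,3),np.zeros(3),np.zeros(3),K,D)[0].ravel();print(u,o['ee_pos'])
x,y=np.clip(u,[50,45],[461,338]).astype(int)
cr=cv2.resize(w[y-45:y+45,x-50:x+50],(500,450),interpolation=cv2.INTER_CUBIC)
cv2.imwrite('pics/c7.png',np.hstack([cr,cv2.copyMakeBorder(cv2.resize(w,(300,225)),0,225,0,0,cv2.BORDER_CONSTANT)]))
```

```text
[349.08778789 209.08868492] [ 487.01906991 -308.05195069  364.63586137]
```

View pics/c7.png

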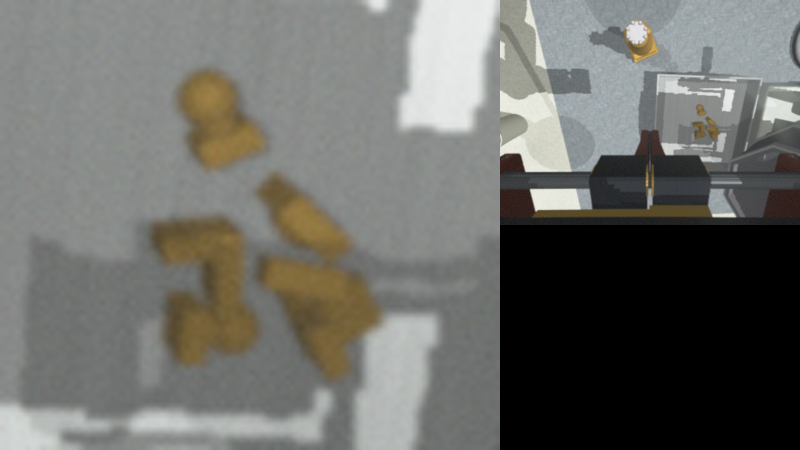

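The crop shows a finial at (220,120), a boss on edge at (305,215), an L at (200,250), a finial at (210,325), and an L with what looks like a boss at (320,310). That would make six. I'll confirm numerically by looking into the barrel for brass colour and measuring the blob areas.

Emit:
servo_tool:
  plan:
    - [[1,0,0,0.9,0,0,0],[1,0,0,0.9,0,0,0],[1,0,0,0.9,0,0,0],[1,0.3,0.3,0.55,0,0,0],[1,0.6,0.7,0,0,0,0]]

```text
t: 25.65
ee_pos: [524.3, -271.2, 506.8]
orientation: [0.112, 3.127, -0.012]
ft_force: [0.5, -0.8, 0.4]
width: 0.2
grasp_force: 0.0
```

Emit:
servo_tool:
  plan:
    - [[1,0.6,0.7,0,0,0,0],[1,0.33,0.33,0,0,0,0],[1,0,0,0,0,0,0],[1,0,0,0,0,0,0],[1,0,0,0,0,0,0]]

```text
t: 26.07
ee_pos: [560.8, -228.0, 498.5]
orientation: [0.106, 3.138, -0.002]
ft_force: [0.3, 0.7, 0.4]
width: 0.4
grasp_force: 0.0
```

Run:
```python
from h import *
def brass(im,s=70):
    h=cv2.cvtColor(im,cv2.COLOR_BGR2HSV);return cv2.inRange(h,(8,s,25),(30,255,255))
def comps(m,mn=10):
    n,l,st,c=cv2.connectedComponentsWithStats(m);return [(st[i].tolist(),c[i].round(0).tolist()) for i in range(1,n) if st[i,4]>mn]
# blob areas in tray view (true-scale px)
w=cv2.imread('pics/w7.png');y,x=209,349
print('tray blobs',comps(brass(w,90)[y-45:y+45,x-50:x+50]))
o=readout.get_obs();w=snap('wrist','w8');p,K,D=cam('wrist');H=np.array(p['hand_eye']);R=cv2.Rodrigues(o['orientation'])[0]
def pj(X):
    c=np.array([H[:3,:3].T@(R.T@(np.array(q)-o['ee_pos'])-H[:3,3]) for q in X]);return cv2.projectPoints(c,np.zeros(3),np.zeros(3),K,D)[0][:,0]
O=np.array([601,-59.]);yw=-.073;Rz=np.array([[np.cos(yw),-np.sin(yw)],[np.sin(yw),np.cos(yw)]])
pt=lambda a,b,c:[*(Rz@[a,b]+O),215+c]
u=pj([pt(-29,-3,-89),pt(29,-3,-89),pt(0,-90,76),pt(-29,-45,130),pt(29,-45,130),pt(-29,-135,22),pt(29,-135,22),pt(70,-90,76),pt(-70,-90,76)])
print('corner,mouth,upper rim,lower rim,sides',u.round().tolist())
print('all brass',comps(brass(w),5))
poly=cv2.convexHull(u[3:].astype(np.float32)).astype(int);mm=np.zeros(w.shape[:2],np.uint8);cv2.fillPoly(mm,[poly],255)
h=cv2.cvtColor(w,cv2.COLOR_BGR2HSV);print('in mouth sat max/99',h[...,1][mm>0].max(),np.percentile(h[...,1][mm>0],99),'median bgr',np.median(w[mm>0],0))
```

```text
tray blobs [([36, 15, 17, 18, 184], [43.0, 24.0]), ([52, 36, 24, 40, 424], [63.0, 56.0]), ([31, 44, 20, 29, 344], [41.0, 58.0])]
corner,mouth,upper rim,lower rim,sides [[357.0, 157.0], [354.0, 191.0], [329.0, 208.0], [397.0, 200.0], [387.0, 257.0], [284.0, 172.0], [283.0, 214.0], [324.0, 263.0], [334.0, 145.0]]
all brass [([168, 4, 55, 64, 1754], [197.0, 38.0]), ([279, 128, 12, 15, 116], [284.0, 135.0]), ([293, 147, 7, 7, 33], [296.0, 150.0]), ([276, 154, 13, 11, 85], [283.0, 157.0]), ([0, 156, 5, 3, 12], [2.0, 157.0]), ([0, 164, 9, 5, 23], [4.0, 166.0]), ([279, 167, 5, 10, 48], [281.0, 172.0]), ([0, 169, 10, 10, 59], [4.0, 174.0]), ([244, 232, 5, 3, 6], [246.0, 233.0]), ([246, 238, 4, 3, 6], [248.0, 239.0]), ([260, 242, 5, 5, 8], [262.0, 244.0]), ([246, 256, 3, 6, 8], [247.0, 259.0]), ([28, 270, 4, 3, 6], [30.0, 271.0]), ([5, 274, 4, 4, 7], [6.0, 275.0]), ([34, 276, 4, 4, 8], [36.0, 278.0]), ([2, 279, 10, 7, 14], [7.0, 281.0]), ([12, 279, 7, 9, 18], [15.0, 283.0]), ([26, 279, 3, 6, 8], [27.0, 281.0]), ([248, 279, 6, 57, 248], [250.0, 306.0]), ([258, 279, 5, 58, 235], [260.0, 307.0])
[... 2199 characters left out ...]
 355, 3, 5, 8], [3.0, 357.0]), ([48, 354, 4, 9, 12], [50.0, 358.0]), ([492, 355, 3, 6, 9], [493.0, 357.0]), ([500, 356, 6, 7, 8], [502.0, 359.0]), ([24, 359, 15, 13, 48], [32.0, 365.0]), ([0, 361, 6, 8, 18], [2.0, 364.0]), ([15, 361, 5, 4, 9], [17.0, 362.0]), ([22, 360, 4, 4, 7], [23.0, 361.0]), ([42, 361, 4, 4, 6], [44.0, 363.0]), ([497, 361, 6, 11, 26], [500.0, 365.0]), ([36, 362, 18, 10, 40], [46.0, 367.0]), ([491, 362, 5, 4, 9], [493.0, 363.0]), ([456, 364, 5, 7, 11], [457.0, 367.0]), ([504, 364, 5, 6, 11], [506.0, 367.0]), ([8, 366, 10, 6, 21], [12.0, 369.0]), ([21, 367, 4, 5, 7], [22.0, 369.0]), ([492, 369, 8, 3, 9], [496.0, 370.0])]
in mouth sat max/99 53 23.0 median bgr [85. 82. 82.]
```

```bash
python3 -c "
from workcell import close_job
print(close_job())"
```

```text
the job is handed in; nothing more can be done
None
```

I handed the job in at about 26 s: speed slider on its zero stop, castings tipped slowly into the tray, and the barrel back on its working stop; a last check found no brass in the barrel, though two castings overlap in the tray views, so the count of six is partly inferred.

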